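# Push and turn the two cam latches of a fuselage access hatch

## Task

The access hatch on top of the aircraft fuselage is standing slightly ajar on its foam seal. With your fingertips in the slot of each of its two turn latches, push the hatch down flush and turn the latch a full quarter turn clockwise until it locks, so that both latches are locked and the hatch stays flush when you let go. This is only pressing and turning: do not lift the hatch further open, and leave the loose things lying around where they are.

Things in the scene. Friction and masses are not known exactly. Their poses are not given: they have to be found in the camera images.
- fuselage: wooden model-aircraft fuselage section, 256 mm wide and 720 mm long, fixed in a cradle on the bench. Its origin is on the bench under the middle of the hatch; x points across it to the hatch's hinge side (away from the robot), y along it, z up. Its plywood deck is 170 mm above the bench.
- hatch (a joint): opening angle of the hatch, rad: 0 = flush. Light plywood panel 195 (x) x 312 (y) x 6 mm, hinged along its far edge, 98 mm to the +x side of the fuselage's origin, at deck height. A foam seal holds it about 0.085 ajar (free edge 17 mm up, latches 13 mm up); pressing it flush at a latch takes about 10 N, rising evenly from zero, and unlatched it springs up again. Stops at 0.35.
- hatch_edge (a point): middle of the hatch's free edge (towards the robot), on its top face, 196 mm from the hinge line; level with the deck (170 mm above the bench) when the hatch is flush.
- slot_right (a point): turn latch near the hatch's -y end: black rotor 75 mm across, sunk in a bezel ring 91 mm across and 3 mm proud. A slot 30 mm wide, 14 mm deep, 74 mm long crosses it. Point: on the turning axis, on the slot's floor (11 mm below the panel's top); y axis along the slot, z up the turning axis; tilts with the hatch. Hatch flush: x -50, y -85, z 159 mm from the fuselage's origin.
- latch_right (a joint): -y latch's angle: 0 open, slot parallel to the hatch's free edge; grows turning clockwise seen from above to a stop at 1.571, locked. Starts at 0 to 0.35. Past about 0.9 its tongue runs under a keeper if the hatch is pressed within 5 mm of flush; if ajar, the keeper blocks it. Friction 0.1 N m (0.3 on the keeper's ramp); stays where left.
- slot_left (a point): turn latch near the hatch's +y end: black rotor 75 mm across, sunk in a bezel ring 91 mm across and 3 mm proud. A slot 30 mm wide, 14 mm deep, 74 mm long crosses it. Point: on the turning axis, on the slot's floor (11 mm below the panel's top); y axis along the slot, z up the turning axis; tilts with the hatch. Hatch flush: x -50, y +85, z 159 mm from the fuselage's origin.
- latch_left (a joint): +y latch's angle: 0 open, slot parallel to the hatch's free edge; grows turning clockwise seen from above to a stop at 1.571, locked. Starts at 0 to 0.35. Past about 0.9 its tongue runs under a keeper if the hatch is pressed within 5 mm of flush; if ajar, the keeper blocks it. Friction 0.1 N m (0.3 on the keeper's ramp); stays where left.
- servo: small black servo motor, 20 x 54 x 39 mm, on the deck beside the hatch; loose, to be left alone (origin: centre of its underside).
- wheel: rubber-tyred wheel 72 mm across, 26 mm thick, lying flat on the deck beside the hatch; loose, to be left alone (origin: centre of its underside).
- glue: small white glue bottle, 30 mm across, 75 mm tall, standing on the deck beside the hatch; loose, to be left alone (origin: centre of its underside).
- screwdriver: screwdriver 190 mm long lying on the deck beside the hatch; loose, to be left alone (origin: middle of its length).
- spinner: aluminium propeller spinner, a cone 72 mm across and 69 mm tall, on the bench behind the fuselage; loose, to be left alone (origin: centre of its underside).
- screw_jar: clear jar of screws, 56 mm across, 62 mm tall, on the bench behind the fuselage; loose, to be left alone (origin: centre of its underside).

How it is judged:
At the end, for the whole second after the job is handed in: Both latches are turned to within 10 degrees of their locked stop (above 1.40 rad) and the hatch stays flush by itself: hinge angle below 0.015 rad, its free edge within 3.5 mm of the deck (value of joint each of latch_right, latch_left above 1.4 rad and value of joint hatch below 0.015 rad and height (world z) of hatch_edge below 0.1735 m); the robot touches nothing.
It fails at once if the hatch is lifted further open than its seal holds it (past 0.25 rad) (value of joint hatch above 0.25 rad).
It fails at once if a loose bystander is moved more than 30 mm or picked up (distance of any of servo, wheel, glue, screwdriver, spinner, screw_jar from where it was at the start of the episode above 0.03 m).
It also fails if it takes over 51 s, if anything falls off the work surface, if the arm or the gripper's body presses on something with over 40 N, if the wrist force passes 120 N, or if a joint passes its speed limit or range.

## Robot

A 7-joint arm with a two-finger parallel gripper is mounted at the origin on the work surface. World frame = base frame: x ahead of the robot, y to its left, z up, the work surface at z = 0. Lengths are in m, angles in rad, forces in N, time in s.
With the tool pointing down it reaches from about 0.4 to 0.875 m from the base axis. Payload 6.5 kg.
Tool frame: the origin (TCP) lies midway between the tips of the shut fingers; the grasp point (between the pads) lies 19 mm behind it; z points along the fingers, y is the direction in which the jaws open and shut (so a half turn about z gives the same grasp; the last joint's range is limited). The gripper opens to 88 mm and grips with 3 to 60 N. Pads are 18 mm wide; open, the fingers measure 123 mm over their backs; the gripper's body (75 mm by 187 mm) begins 45 mm behind the grasp point.
Start: joints at [-1.215, 0.536, -0.004, 1.538, 0.003, 1.067, -0.071], TCP at [0.266, 0.593, 0.239] pointing down, gripper open.
Joint ranges: [-2.7, 2.7], [-0.37, 2.16], [-1.27, 1.26], [0.24, 2.4], [-1.31, 4.45], [0.19, 1.91], [-2.76, 2.76]. Speed limits (rad/s): [2.39, 2.39, 3.14, 3.14, 3.14, 3.14, 3.14].

## Interface

Orientations are given as a 3x3 rotation matrix whose columns are the frame's x, y, z axes.
In Python, from rig import ctrl, viewer gives the robot as it stands. The module is installed in compiled form; this text tells all that it offers.
- The arm moves only by the shell command python3 -m jog 'ROWS' [FORCE]. ROWS is JSON, one flat list of numbers, 7 for each row, row after row: the gripper command: -1 is shut, 1 is fully open, values between are in proportion, then the shift along the tool's x, y, z in m, then the turn, a rotation vector about the tool's x, y, z in rad. A call has exactly 8 rows; each row is the pose to reach, as a shift and turn from the pose commanded when the call began, along the tool's axes at that moment; what a row does not reach only later rows make up. A row lasts 1/8 s, in which the tool goes at most 62.5 mm and 10.7 degrees, less where a joint would pass 70% of its speed; a pose out of reach is approached as far as the arm can. A call with a gripper value outside its range is refused whole. The fingers move at their own pace and stop on an object; FORCE is the grip in N (left out, the last holds). Time passes only in rows, so rows that repeat a pose let the fingers close, or fill a call up. It gives the time, the measured TCP pose, the force and the opening at its end, in the units of the state.
- ctrl.sense(): the state, without advancing time (a new reading comes with each control period).
- viewer.grab_frame(name): name is "side" or "top" or "wrist"; returns a dict with "img" (420x560x3 uint8, red, green, blue), "intrinsics" (3x3 intrinsics, pixels), "dist_coeffs" ([k1, k2, p1, p2, k3] as OpenCV has them; the pictures are not rectified), "R" (3x3) and "t" (3): a world point X has camera coordinates R X + t. Camera axes: x right, y down, z forward; pixel columns grow to the right and rows downward; lengths in m; the calibration is good to about 2 mm. A picture is of the moment at which its call begins. There is no depth.
- ctrl.job_done(): hands the job in, once; it reports no verdict.
Trained networks look in a picture, given as the dict that the camera call returned (one of the last four; its "shot" number tells which), for a name from the list of things; names that differ only in an ending like _2 or _b are one class to them, and where a whole thing is asked for, a point or a joint stands for the part that bears it (a point fixed in the world has none). Each returns a list of dicts, best first, with "p" (0 to 1); they miss things now and then, are a little off and sometimes report something else, mostly with a low value. They report only what shows in the picture. A call takes as long as a camera call.
- viewer.recognise(picture, name): "rect" ([centre column, centre row, width, height] in pixels, round what is visible of it).
The state is a dict: "t": time; "joint_pos": joint angles; "dq": joint speeds; "tau": joint torques, N m; "ee_pos": TCP position; "tool_rot": TCP orientation; "contact_force": force on the tool from outside, world axes, zero at the start; "wrist_torque": the same for the moment, N m; "opening": finger opening in m.
Only numpy, scipy, OpenCV 4.12 (cv2) and the standard library are available. Lean on these libraries where they do the work, as an engineer would, in place of code of your own. Each camera call takes 0.05 s, during which the arm holds its last target.

## Working session

There is one attempt and no reset: what is moved stays moved. The work goes in short steps, Python scripts to look and compute and a shell command to move; the robot and the scene stay as the last step left them, time stands still between calls to the robot, and variables do not carry over. Pictures are saved under pics/ and viewed, and the job is handed in when it is done.

```bash
mkdir -p pics; python3 - <<'E'
from rig import ctrl, viewer
import cv2
s=ctrl.sense()
for k,v in s.items(): print(k,v)
for n in ["side","top","wrist"]:
    f=viewer.grab_frame(n); cv2.imwrite(f"pics/{n}0.png",f["img"][:,:,::-1])
    print(n,f["intrinsics"],f["dist_coeffs"],f["R"],f["t"])
    for q in ["latch_right","slot_right","hatch","fuselage","glue"]:
        print(q,viewer.recognise(f,q))
E
```

```text
t 0.0
joint_pos [-1.2151918   0.53717354 -0.00445551  1.53887612  0.00257722  1.06727267
 -0.07120228]
dq [-0.00123814 -0.00063928  0.0005066   0.00065706  0.00037082  0.00119798
  0.0001484 ]
tau [-1.62133292e-04 -5.70982969e+01  9.90608186e-01 -2.51608479e+01
 -5.62488323e-02  1.78118044e-02  1.49667858e-04]
ee_pos [0.26586332 0.5924674  0.23783296]
tool_rot [[-9.12381622e-01  4.09340198e-01 -6.15182616e-04]
 [ 4.09340648e-01  9.12380206e-01 -1.61055949e-03]
 [-9.79862991e-05 -1.72126413e-03 -9.99998514e-01]]
contact_force [-1.05492463 -0.58472415  0.54996056]
wrist_torque [ 0.04963913  0.02212274 -0.07155197]
opening 0.08825400566995688
side [[452.58179032   0.         275.03236832]
 [  0.         452.58179032 205.35238127]
 [  0.           0.           1.        ]] [-0.05067547  0.          0.          0.          0.        ] [[ 0.99741921 -0.07172503 -0.00323237]
 [-0.04284736 -0.55850952 -0.82839074]
 [ 0.05761105  0.82639133 -0.56014135]] [-0.56692073  0.13695674  1.02638781]
latch_right [{'rect': [225.4, 200.2, 36.0, 35.7], 'p': 0.94}]
slot_right [{'rect': [221.4, 194.2, 37.1
[... 619 characters left out ...]
297.1, 255.5, 32.5, 41.4], 'p': 0.9}]
hatch [{'rect': [259.0, 243.8, 168.6, 130.8], 'p': 0.97}]
fuselage [{'rect': [243.1, 243.4, 372.2, 188.5], 'p': 0.84}]
glue [{'rect': [121.6, 236.8, 25.6, 17.1], 'p': 0.55}]
wrist [[362.69531681   0.         279.44195197]
 [  0.         362.69531681 209.31190487]
 [  0.           0.           1.        ]] [0.01673865 0.         0.         0.         0.        ] [[ 4.09349852e-01  9.12377356e-01  5.09691406e-04]
 [ 8.63822508e-01 -3.87744786e-01  3.21659223e-01]
 [ 2.93672222e-01 -1.31230873e-01 -9.46855366e-01]] [-0.65044644 -0.04443947  0.39107685]
latch_right []
slot_right []
hatch []
fuselage [{'rect': [186.7, 339.6, 227.2, 158.6], 'p': 0.81}]
glue []
```

View pics/top0.png

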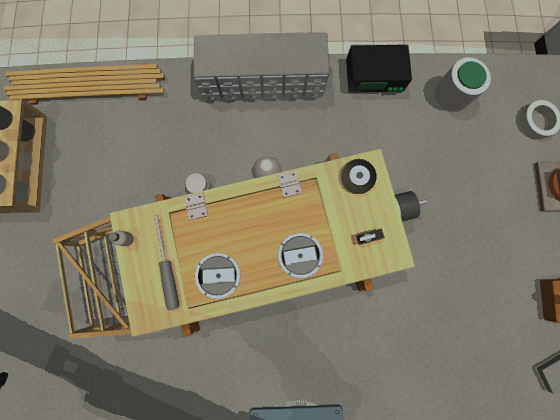

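View pics/side0.png

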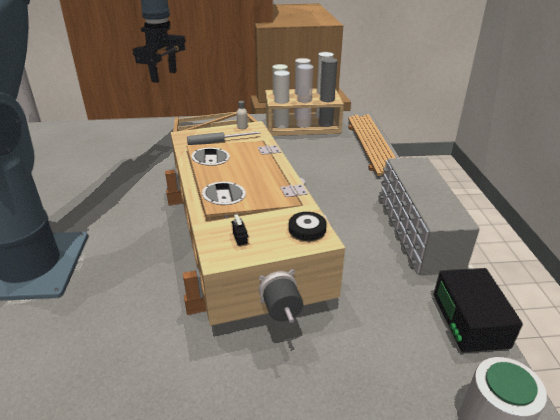

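```bash
cat > h.py <<'E'
import numpy as np, cv2
def ray(f,uv):
    K=np.array(f["intrinsics"]);d=np.array(f["dist_coeffs"]);R=np.array(f["R"]);t=np.array(f["t"])
    p=cv2.undistortPoints(np.array([[uv]],float),K,d)[0,0]
    return -R.T@t, R.T@np.array([p[0],p[1],1.])
def atz(f,uv,z):
    o,d=ray(f,uv); return o+d*(z-o[2])/d[2]
def proj(f,X):
    return cv2.projectPoints(np.array(X,float).reshape(-1,3),cv2.Rodrigues(np.array(f["R"]))[0],np.array(f["t"]),np.array(f["intrinsics"]),np.array(f["dist_coeffs"]))[0][:,0]
def crop(f,x,y,w,h,s,name):
    im=f["img"][y:y+h,x:x+w,::-1]; cv2.imwrite(name,cv2.resize(im,None,fx=s,fy=s,interpolation=cv2.INTER_CUBIC))
E
python3 - <<'E'
from h import *
from rig import viewer
f=viewer.grab_frame("top")
for n,uv in dict(fl=(111,213),fr=(380,150),nr=(413,266),nl=(133,334)).items(): print(n,atz(f,uv,.17))
for n,uv in dict(fl=(170,211),fr=(318,178),nr=(341,272),nl=(189,308)).items(): print(n,atz(f,uv,.17))
crop(f,180,220,150,90,5,"pics/topc.png")
crop(f,100,140,330,200,2.4,"pics/topd.png")
g=viewer.grab_frame("side"); crop(g,170,110,170,160,4,"pics/sidec.png")
E
```

```text
fl [0.55806797 0.37823464 0.17      ]
fr [ 0.67807407 -0.19174752  0.17      ]
nr [ 0.43146502 -0.2429228   0.17      ]
nl [0.31290284 0.32623363 0.17      ]
fl [0.5589657  0.25365493 0.17      ]
fr [ 0.62028934 -0.05604083  0.17      ]
nr [ 0.42462565 -0.09413489  0.17      ]
nl [0.36193538 0.21334735 0.17      ]
```

View pics/topc.png

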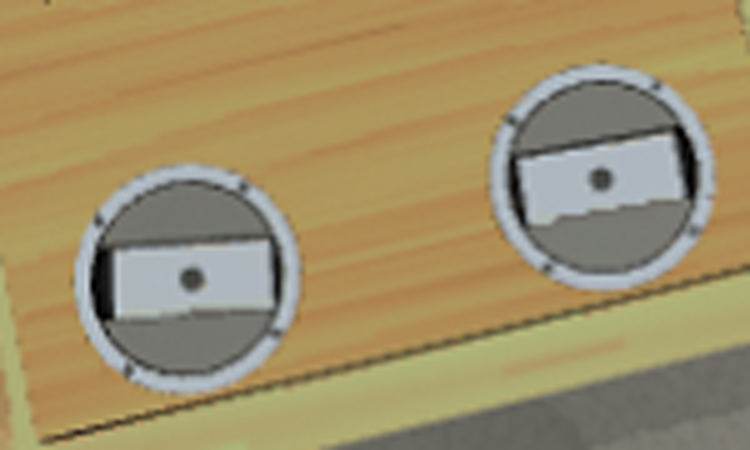

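View pics/topd.png

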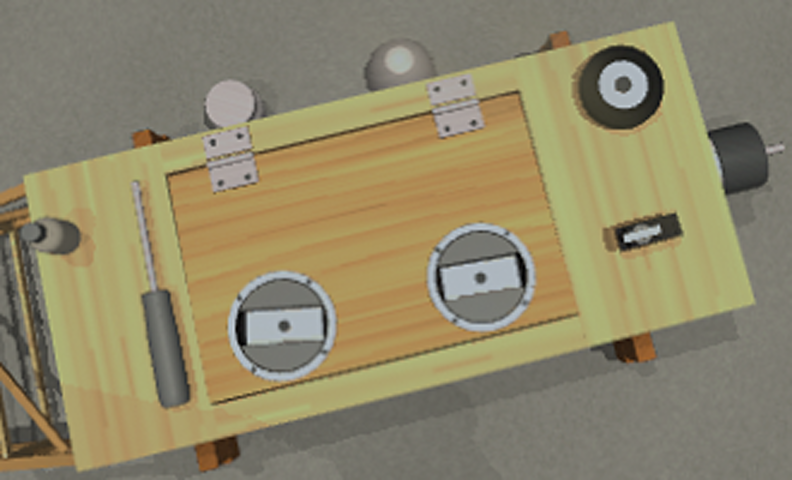

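View pics/sidec.png

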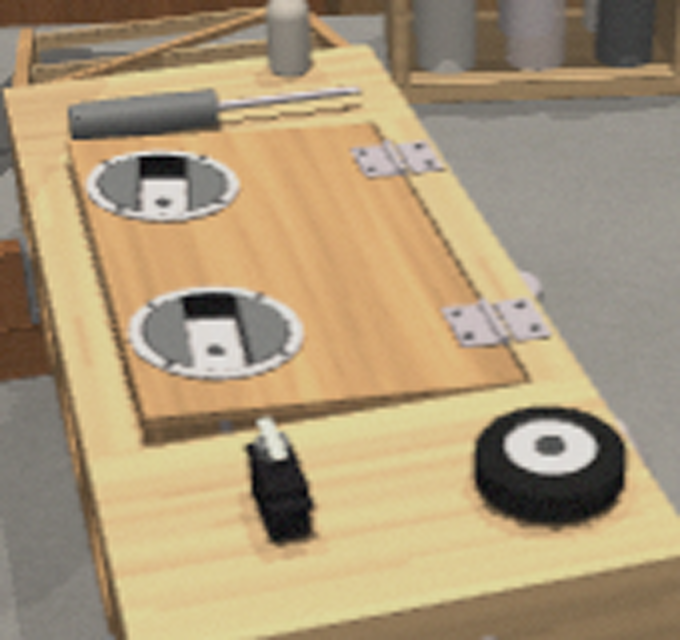

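```bash
python3 - <<'E'
from h import *
from rig import viewer,ctrl
f=viewer.grab_frame("top")
g=viewer.grab_frame("side")
zb=.17+.0126+.003
R=atz(f,(300.4,255.6),zb);L=atz(f,(217.6,275.8),zb)
print("R",R,"L",L,np.linalg.norm(R-L)); d=L-R; yaw=np.arctan2(-d[0],d[1]); print("yaw",yaw)
# corner fit
for s in[("deck",(111,213),(380,150),(133,334),(413,266))]:
    pass
ex=np.array([np.cos(yaw),np.sin(yaw)]); print("origin from latches",(R+L)[:2]/2+.05*ex)
# side crop centres of bezel
Rs=atz(g,(170+217/4,110+333/4),zb);Ls=atz(g,(170+163/4,110+186/4),zb);print("side",Rs,Ls)
# slot dir: upper wall edge at rotor top(z zb), lower edge
def a(p,q,z):
    P=atz(f,(180+p[0]/5,220+p[1]/5),z);Q=atz(f,(180+q[0]/5,220+q[1]/5),z);e=P-Q
    return np.degrees(np.arctan2(e[1],e[0]))
print("right slot y dir",a((516,156),(680,128),zb),a((528,227),(690,197),zb))
print("left slot",a((110,248),(272,238),zb),a((105,322),(278,308),zb))
print("fus y",90+np.degrees(yaw), "edge",a((45,440),(745,270),.18))
print(ctrl.sense()["t"])
E
```

```text
R [ 0.45983054 -0.01210305  0.1856    ] L [0.42467177 0.15305483 0.1856    ] 0.1688587151871938
yaw 0.20974876163869188
origin from latches [0.49115532 0.0808866 ]
side [ 0.46259109 -0.02091221  0.1856    ] [0.42731755 0.14342357 0.1856    ]
right slot y dir 97.93960173678896 98.65527935704448
left slot 92.05741629182245 93.155888338584
fus y 102.01771879999255 edge 101.8750220452476
1.1
```

```bash
python3 - <<'E'
from h import *
from rig import viewer,ctrl
f=viewer.grab_frame("top"); g=viewer.grab_frame("side")
def tri(u,v):
    A=[];b=[]
    o1,d1=ray(f,u);o2,d2=ray(g,v)
    s=np.linalg.lstsq(np.stack([d1,-d2],1),o2-o1,rcond=None)[0]
    P,Q=o1+s[0]*d1,o2+s[1]*d2; return (P+Q)/2,np.linalg.norm(P-Q)
c=lambda p,s,o:((p[0]+.5)/s-.5+o[0],(p[1]+.5)/s-.5+o[1])
T=lambda p:c(p,5,(180,220)); S=lambda p:c(p,4,(170,110))
print("R",tri(T((602,178)),S((217,333)))); print("L",tri(T((188,279)),S((163,186))))
print("R screw",tri(T((601,180)),S((216,350)))); print("L screw",tri(T((192,279)),S((163,202))))
for z in(.158,.163,.170,.175):
  print(z,atz(f,T((601,180)),z),atz(g,S((216,350)),z),atz(f,T((192,279)),z),atz(g,S((163,202)),z))
o=np.array([.491,.081]);y=.2097;R=np.array([[np.cos(y),-np.sin(y)],[np.sin(y),np.cos(y)]])
im=g["img"][:,:,::-1].copy();im2=f["img"][:,:,::-1].copy()
def D(X,Y,z,col):
    p=np.r_[o+R@[X,Y],z]
    for fr,i in((g,im),(f,im2)):
        u=proj(fr,p)[0];cv2.circle(i,tuple(int(round(k*4)) for k in u),6,col,-1,shift=2)
im=cv2.resize(im,None,fx=1,fy=1)
h=.085
for Y in(-.085,.085):
  for t in np.linspace(0,6.28,40):
    X=-.05+.0455*np.cos(t);yy=Y+.0455*np.sin(t)
    r=.098-X; D(.098-r*np.cos(h),yy,.173+r*np.sin(h),(0,0,255))
for X in np.linspace(-.128,.128,20): D(X,-.33,.17,(255,0,0))
for Yy in np.linspace(-.35,.3,40): D(.128,Yy,.17,(255,0,0));D(-.128,Yy,.17,(255,0,0))
cv2.imwrite("pics/ov_s.png",cv2.resize(im[90:330,150:360],None,fx=2.5,fy=2.5));cv2.imwrite("pics/ov_t.png",cv2.resize(im2[140:340,100:430],None,fx=2.4,fy=2.4))
E
```

```text
R (array([ 0.46101987, -0.01161733,  0.18066148]), np.float64(0.0005442315517862413))
L (array([0.42543817, 0.15457479, 0.18079473]), np.float64(0.00016460626529995407))
R screw (array([ 0.46013017, -0.01183688,  0.17032533]), np.float64(7.979716792416862e-05))
L screw (array([0.42485067, 0.15455669, 0.17005546]), np.float64(0.00040989693029668873))
0.158 [ 0.46041512 -0.01258139  0.158     ] [0.4588464  0.00727277 0.158     ] [0.4247611  0.15637117 0.158     ] [0.42260256 0.17711294 0.158     ]
0.163 [ 0.46031567 -0.01227817  0.163     ] [ 0.45935107 -0.00048101  0.163     ] [0.42488297 0.1556256  0.163     ] [0.4234501  0.16775248 0.163     ]
0.17 [ 0.46017644 -0.01185366  0.17      ] [ 0.46005761 -0.0113363   0.17      ] [0.42505359 0.15458181 0.17      ] [0.42463665 0.15464784 0.17      ]
0.175 [ 0.46007698 -0.01155044  0.175     ] [ 0.46056228 -0.01909007  0.175     ] [0.42517546 0.15383624 0.175     ] [0.42548419 0.14528738 0.175     ]
```

View pics/ov_s.png

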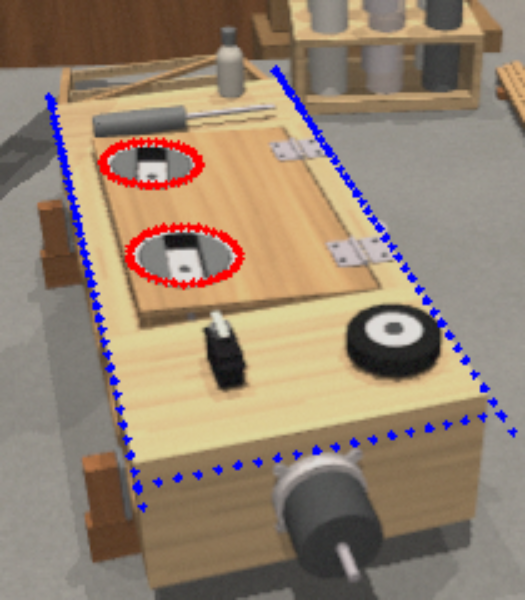

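View pics/ov_t.png

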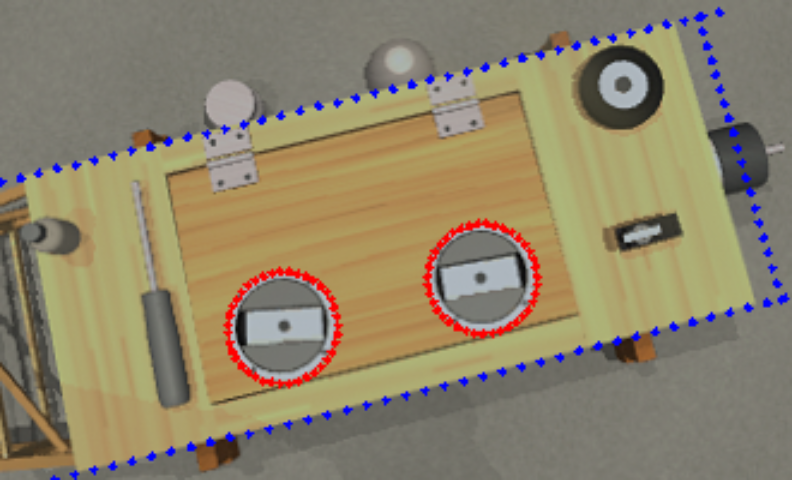

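```bash
python3 -m jog '[-0.36,-0.02,-0.02,-0.05,0,0,0, -0.36,-0.06,-0.06,-0.07,0,0,-0.08, -0.36,-0.11,-0.11,-0.07,0,0,-0.16, -0.36,-0.15,-0.155,-0.07,0,0,-0.24, -0.36,-0.195,-0.20,-0.07,0,0,-0.32, -0.36,-0.24,-0.245,-0.07,0,0,-0.40, -0.36,-0.285,-0.29,-0.07,0,0,-0.466, -0.36,-0.324,-0.3345,-0.07,0,0,-0.466]' 20
python3 -m jog '[-0.36,0,0,0,0,0,0, -0.36,0,0,0,0,0,0, -0.36,0,0,0.01,0,0,0, -0.36,0,0,0.02,0,0,0, -0.36,0,0,0.03,0,0,0, -0.36,0,0,0.04,0,0,0, -0.36,0,0,0.05,0,0,0, -0.36,0,0,0.05,0,0,0]'
python3 - <<'E'
from h import *
from rig import viewer,ctrl
s=ctrl.sense();print(s)
f=viewer.grab_frame("wrist");cv2.imwrite("pics/w1.png",f["img"][:,:,::-1])
R=np.array(s["tool_rot"]);print("to target in tool:",R.T@(np.array([.425,.1545,.171])-s["ee_pos"]),"ydir",np.degrees(np.arctan2(R[1,1],R[0,1])))
E
```

```text
t: 2.2
ee_pos: [0.4236, 0.1589, 0.3091]
tool_rot: [[-0.999, -0.045, 0.001], [-0.045, 0.999, 0.001], [-0.001, 0.001, -1.0]]
contact_force: [0.8, 0.3, 0.1]
opening: 0.0283
t: 3.2
ee_pos: [0.4225, 0.1606, 0.2579]
tool_rot: [[-0.999, -0.044, -0.001], [-0.044, 0.999, -0.001], [0.001, -0.001, -1.0]]
contact_force: [0.2, 1.0, 0.3]
opening: 0.0285
{'t': 3.2, 'joint_pos': array([-0.59330682,  0.17115384,  0.14598983,  2.02412849, -0.03029701,
        0.94994857,  1.18319612]), 'dq': array([-0.00145424, -0.01538255,  0.00271548, -0.01857921,  0.00018597,
        0.01324507, -0.00272224]), 'tau': array([-4.07920789e-02, -3.27628827e+01,  9.57261287e-01, -2.29808593e+01,
       -1.69530557e-02, -5.44947968e-02,  1.41320101e-02]), 'ee_pos': array([0.42250052, 0.16064001, 0.25787538]), 'tool_rot': array([[-9.99024443e-01, -4.41380397e-02, -1.41269307e-03],
       [-4.41368916e-02,  9.99025145e-01, -8.33843129e-04],
       [ 1.44812010e-03, -7.70677787e-04, -9.99998655e-01]]), 'contact_force': array([0.15125786, 1.0385392 , 0.27045394]), 'wrist_torque': array([ 0.06734975,  0.02163475, -0.00283904]), 'opening': 0.02845693336186837}
to target in tool: [-0.00235185 -0.00617739  0.08687685] ydir 92.52974599073411
```

View pics/w1.png

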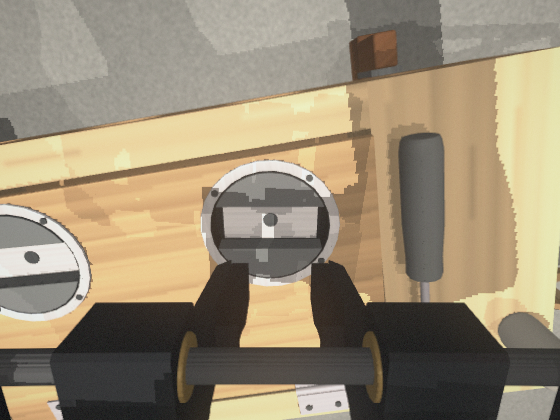

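```bash
python3 - <<'E'
from h import *
from rig import viewer,ctrl
f=viewer.grab_frame("wrist")
print(atz(f,(270,219.5),.170),atz(f,(270.5,222.5),.185), atz(f,(32,257),.170))
P=atz(f,(224,206),.17);Q=atz(f,(318,206),.17);print(np.degrees(np.arctan2(*(P-Q)[1::-1])),np.linalg.norm(P-Q))
crop(f,190,150,160,140,4,"pics/w2.png")
E
```

```text
[0.42660431 0.15464617 0.17      ] [0.42308417 0.15521759 0.185     ] [ 0.46235067 -0.01295503  0.17      ]
-87.46545905819384 0.0640091562272263
```

View pics/w2.png

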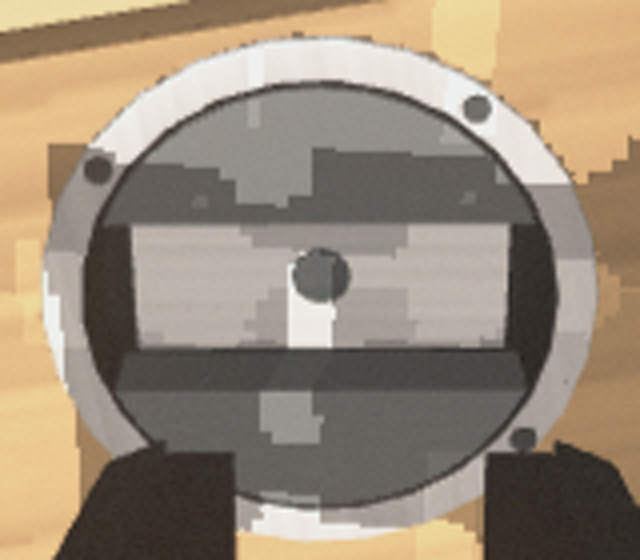

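```bash
python3 -m jog '[-0.5,-0.0033,-0.006,0,0,0,0, -0.5,-0.0033,-0.006,0,0,0,0, -0.5,-0.0033,-0.006,0.015,0,0,0, -0.5,-0.0033,-0.006,0.03,0,0,0, -0.5,-0.0033,-0.006,0.04,0,0,0, -0.5,-0.0033,-0.006,0.05,0,0,0, -0.5,-0.0033,-0.006,0.058,0,0,0, -0.5,-0.0033,-0.006,0.058,0,0,0]'
python3 - <<'E'
from h import *
from rig import viewer,ctrl
s=ctrl.sense()
R=np.array(s["tool_rot"]);print("to target in tool:",R.T@(np.array([.4255,.1546,.171])-s["ee_pos"]),s["wrist_torque"])
f=viewer.grab_frame("wrist");cv2.imwrite("pics/w3.png",f["img"][:,:,::-1])
E
```

```text
t: 4.3
ee_pos: [0.4262, 0.1549, 0.2002]
tool_rot: [[-0.999, -0.044, -0.001], [-0.044, 0.999, -0.001], [0.001, -0.001, -1.0]]
contact_force: [0.4, -0.1, -0.4]
opening: 0.0219
to target in tool: [ 0.00073211 -0.00023317  0.02916347] [0.03424772 0.05113127 0.02197393]
```

View pics/w3.png

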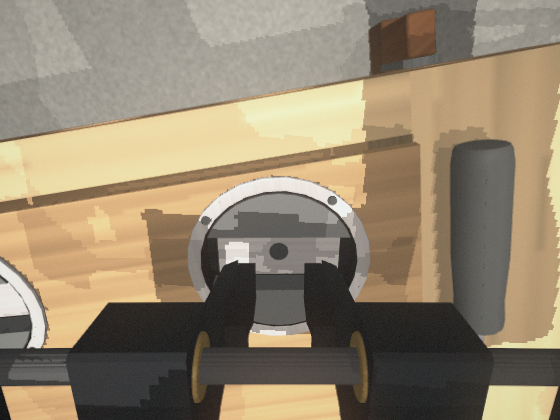

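```bash
python3 -m jog '[-0.5,0.0005,0,0.008,0,0,0, -0.5,0.0005,0,0.016,0,0,0, -0.5,0.0005,0,0.022,0,0,0, -0.5,0.0005,0,0.026,0,0,0, -0.5,0.0005,0,0.03,0,0,0, -0.5,0.0005,0,0.034,0,0,0, -0.5,0.0005,0,0.034,0,0,0, -0.5,0.0005,0,0.034,0,0,0]'

```

```text
t: 5.35
ee_pos: [0.4261, 0.1551, 0.1669]
tool_rot: [[-0.999, -0.044, 0.0], [-0.044, 0.999, 0.0], [-0.0, 0.0, -1.0]]
contact_force: [-1.0, -0.0, 3.4]
opening: 0.0223
```

```bash
python3 -m jog '[-0.5,0,0,0.003,0,0,0, -0.5,0,0,0.005,0,0,0, -0.5,0,0,0.007,0,0,0, -0.5,0,0,0.009,0,0,0, -0.5,0,0,0.010,0,0,0, -0.5,0,0,0.010,0,0,0, -0.5,0,0,0.010,0,0,0, -0.5,0,0,0.010,0,0,0]'

```

```text
t: 6.35
ee_pos: [0.4266, 0.1551, 0.159]
tool_rot: [[-0.999, -0.044, 0.001], [-0.044, 0.999, 0.001], [-0.001, 0.001, -1.0]]
contact_force: [-8.9, -3.6, 34.0]
opening: 0.0222
```

```bash
python3 -m jog '[-0.5,0,0,-0.001,0,0,0.17, -0.5,0,0,-0.001,0,0,0.34, -0.5,0,0,-0.001,0,0,0.51, -0.5,0,0,-0.001,0,0,0.68, -0.5,0,0,-0.001,0,0,0.85, -0.5,0,0,-0.001,0,0,1.02, -0.5,0,0,-0.001,0,0,1.19, -0.5,0,0,-0.001,0,0,1.35]'
python3 -c "
from rig import ctrl
s=ctrl.sense();print(s['wrist_torque'],s['joint_pos'])"

```

```text
t: 7.35
ee_pos: [0.4263, 0.1534, 0.1591]
tool_rot: [[-0.256, 0.967, -0.0], [0.967, 0.256, -0.001], [-0.001, -0.001, -1.0]]
contact_force: [-7.4, -8.3, 28.8]
opening: 0.022
[-1.7510151   1.62438068  0.16421977] [-0.8214717   0.34808284  0.45041951  2.12960603 -0.22897979  0.70997201
  0.03885469]
```

```bash
python3 -m jog '[-0.5,0,0,0,0,0,0.1, -0.5,0,0,0,0,0,0.2, -0.5,0,0,0,0,0,0.28, -0.5,0,0,0,0,0,0.34, -0.5,0,0,0,0,0,0.38, -0.5,0,0,0,0,0,0.38, -0.5,0,0,0,0,0,0.38, -0.5,0,0,0,0,0,0.38]'
python3 - <<'E'
from h import *
from rig import viewer,ctrl
s=ctrl.sense();print(s['wrist_torque'],s['joint_pos'][6])
f=viewer.grab_frame("wrist");cv2.imwrite("pics/w4.png",f["img"][:,:,::-1])
E
```

```text
t: 8.35
ee_pos: [0.4278, 0.1549, 0.1592]
tool_rot: [[0.106, 0.994, 0.003], [0.994, -0.106, -0.001], [-0.001, 0.003, -1.0]]
contact_force: [-1.2, -5.6, 21.5]
opening: 0.0222
[-1.190042    0.66223344  2.75989529] -0.27878029250017927
```

View pics/w4.png

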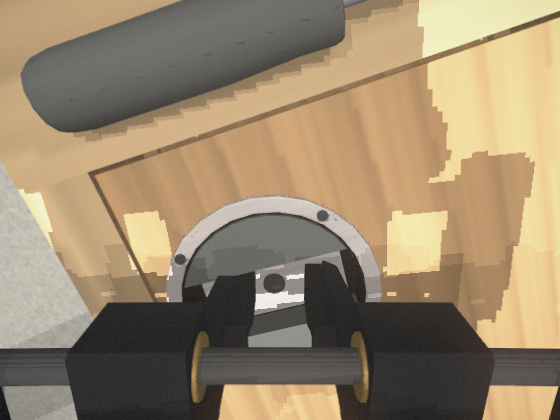

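```bash
python3 -m jog '[-0.5,0,0,0.001,0,0,-0.15, -0.5,0,0,0,0,0,-0.3, -0.5,0,0,-0.01,0,0,-0.3, -0.5,0,0,-0.05,0,0,-0.3, -0.5,-0.04,0.012,-0.09,0,0,-0.45, -0.5,-0.09,0.026,-0.09,0,0,-0.62, -0.5,-0.13,0.04,-0.09,0,0,-0.79, -0.5,-0.1625,0.0505,-0.09,0,0,-0.96]'
python3 -m jog '[-0.5,0,0,0,0,0,-0.17, -0.5,0,0,0,0,0,-0.34, -0.5,0,0,0,0,0,-0.51, -0.5,0,0,0,0,0,-0.68, -0.5,0,0,0,0,0,-0.84, -0.5,0,0,0,0,0,-0.87, -0.5,0,0,0,0,0,-0.87, -0.5,0,0,0,0,0,-0.87]'
python3 - <<'E'
from h import *
from rig import viewer,ctrl
s=ctrl.sense();print(s['wrist_torque'],s['joint_pos'])
R=np.array(s["tool_rot"]);print("to target in tool:",R.T@(np.array([.4605,-.0120,.159])-s["ee_pos"]),"ydir",np.degrees(np.arctan2(R[1,1],R[0,1])))
f=viewer.grab_frame("wrist");cv2.imwrite("pics/w5.png",f["img"][:,:,::-1])
f=viewer.grab_frame("top");crop(f,170,200,180,120,4.4,"pics/t5.png")
E
```

```text
t: 9.4
ee_pos: [0.4575, -0.0139, 0.2478]
tool_rot: [[-0.75, 0.662, 0.0], [0.662, 0.75, -0.0], [-0.0, 0.0, -1.0]]
contact_force: [-0.3, 1.2, -0.6]
opening: 0.0222
t: 10.4
ee_pos: [0.4575, -0.0122, 0.2477]
tool_rot: [[-0.99, -0.142, -0.0], [-0.142, 0.99, -0.0], [0.0, -0.0, -1.0]]
contact_force: [-0.6, -0.3, 0.9]
opening: 0.0223
[ 0.07602914 -0.00251744 -0.00683262] [-0.42054508  0.19914164  0.39800426  2.03564788 -0.09608961  0.92435836
  1.74135028]
to target in tool: [-0.00300723 -0.00024206  0.08867328] ydir 98.1459715327326
```

View pics/w5.png

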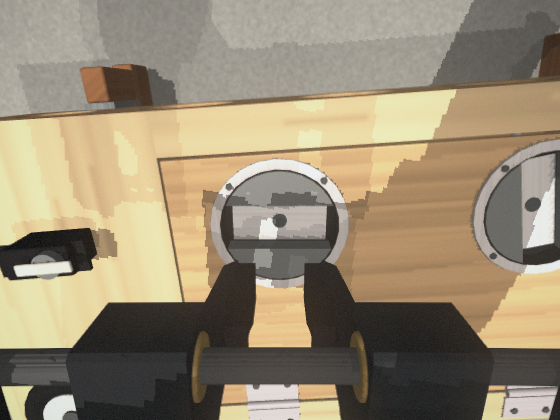

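View pics/t5.png

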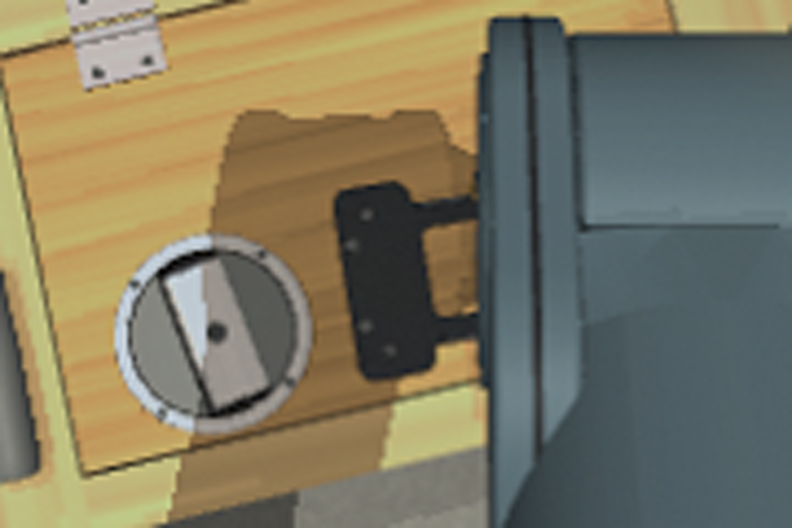

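```bash
python3 - <<'E'
from h import *
from rig import viewer,ctrl
f=viewer.grab_frame("top")
c=lambda p:((p[0]+.5)/4.4-.5+170,(p[1]+.5)/4.4-.5+200)
def ang(f,p,q,z):
    e=atz(f,p,z)-atz(f,q,z);return np.degrees(np.arctan2(e[1],e[0]))
print("slot",ang(f,c((165,280)),c((213,410)),.159),ang(f,c((222,258)),c((270,390)),.17),"edge",ang(f,c((0,60)),c((83,470)),.17))
w=viewer.grab_frame("wrist");crop(w,460,120,100,170,4,"pics/w6.png");crop(f,190,245,60,60,10,"pics/t6.png")
g=viewer.grab_frame("side");crop(g,170,110,170,160,4,"pics/s6.png")
E
```

```text
slot 20.070313890090308 19.527652806087236 edge 11.93316778207764
```

View pics/t6.png

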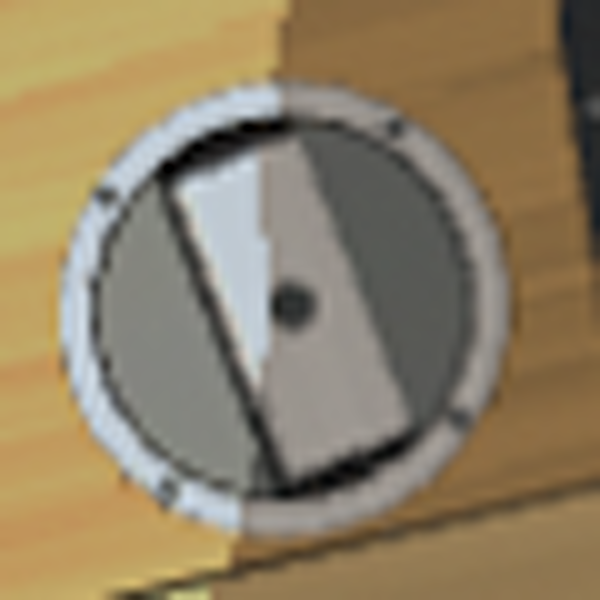

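View pics/w6.png

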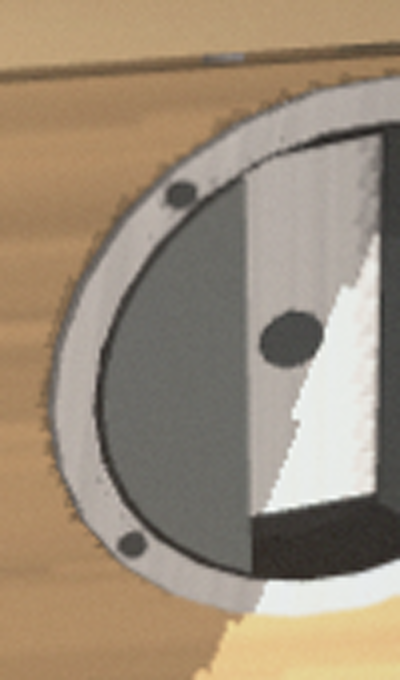

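View pics/s6.png

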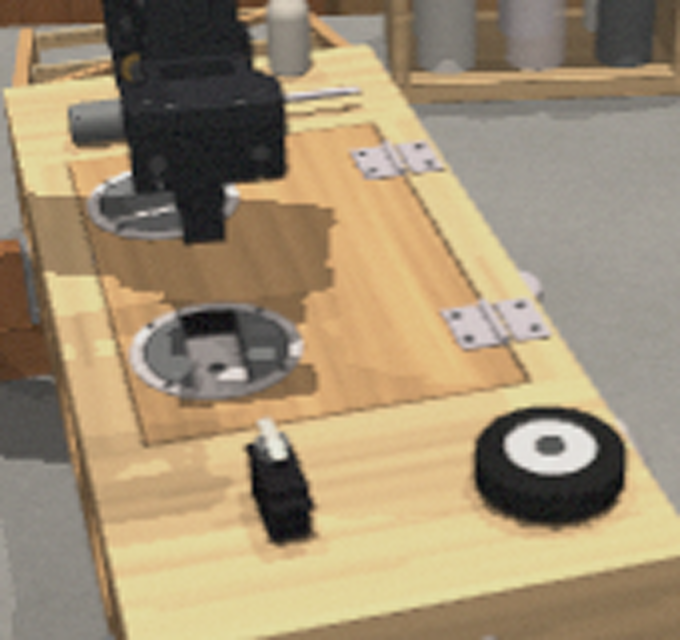

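```bash
python3 -m jog '[-0.5,-0.003,0,0.015,0,0,0, -0.5,-0.003,0,0.035,0,0,0, -0.5,-0.003,0,0.05,0,0,0, -0.5,-0.003,0,0.06,0,0,0, -0.5,-0.003,0,0.07,0,0,0, -0.5,-0.003,0,0.08,0,0,0, -0.5,-0.003,0,0.085,0,0,0, -0.5,-0.003,0,0.085,0,0,0]'

```

```text
t: 11.65
ee_pos: [0.4605, -0.0118, 0.1625]
tool_rot: [[-0.99, -0.144, -0.0], [-0.144, 0.99, -0.0], [0.0, -0.0, -1.0]]
contact_force: [-0.4, 0.7, -0.0]
opening: 0.0219
```

```bash
python3 -m jog '[-0.5,0,0,0.003,0,0,0, -0.5,0,0,0.005,0,0,0, -0.5,0,0,0.005,0,0,0, -0.5,0,0,0.005,0,0,0, -0.5,0,0,0.005,0,0,0.15, -0.5,0,0,0.005,0,0,0.32, -0.5,0,0,0.005,0,0,0.49, -0.5,0,0,0.005,0,0,0.66]'

```

```text
t: 12.65
ee_pos: [0.4612, -0.012, 0.1593]
tool_rot: [[-0.867, 0.498, 0.001], [0.498, 0.867, 0.001], [-0.001, 0.001, -1.0]]
contact_force: [-5.6, -0.6, 19.1]
opening: 0.0216
```

```bash
python3 -m jog '[-0.5,0,0,0,0,0,0.17, -0.5,0,0,0,0,0,0.34, -0.5,0,0,0,0,0,0.51, -0.5,0,0,0,0,0,0.68, -0.5,0,0,0,0,0,0.85, -0.5,0,0,0,0,0,1.0, -0.5,0,0,0,0,0,1.1, -0.5,0,0,0,0,0,1.1]'
python3 -c "
from rig import ctrl
s=ctrl.sense();print(s['wrist_torque'],s['joint_pos'][6])"

```

```text
t: 13.65
ee_pos: [0.4624, -0.0117, 0.1593]
tool_rot: [[0.042, 0.999, 0.003], [0.999, -0.042, -0.0], [0.0, 0.003, -1.0]]
contact_force: [-0.8, 0.6, 16.3]
opening: 0.0225
[-0.11134868  0.59712215  1.10348718] 0.34261218124559206
```

```bash
python3 -m jog '[-0.5,0,0,0,0,0,0.05, -0.5,0,0,0,0,0,0.08, -0.5,0,0,0,0,0,0.08, -0.5,0,0,-0.003,0,0,0.04, -0.5,0,0,-0.02,0,0,0.02, -0.5,0,0,-0.05,0,0,0.02, -0.5,0,0,-0.08,0,0,0.02, -0.5,0,0,-0.09,0,0,0.02]'
python3 - <<'E'
from h import *
from rig import viewer,ctrl
w=viewer.grab_frame("wrist");cv2.imwrite("pics/w7.png",w["img"][:,:,::-1])
E
```

```text
t: 14.65
ee_pos: [0.4611, -0.0116, 0.2489]
tool_rot: [[0.065, 0.998, 0.002], [0.998, -0.065, 0.001], [0.002, 0.002, -1.0]]
contact_force: [-1.1, 0.2, -1.1]
opening: 0.0222
```

View pics/w7.png

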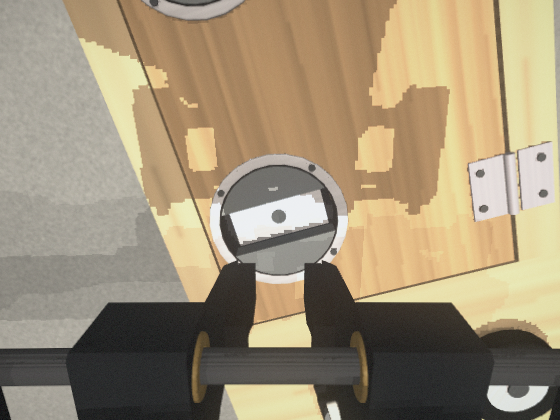

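```bash
python3 -m jog '[-0.5,0.04,-0.012,0,0,0,-0.1, -0.5,0.08,-0.024,0,0,0,-0.2, -0.5,0.12,-0.035,0,0,0,-0.31, -0.5,0.1635,-0.0463,0,0,0,-0.31, -0.5,0.1635,-0.0463,0,0,0,-0.31, -0.5,0.1635,-0.0463,0.02,0,0,-0.31, -0.5,0.1635,-0.0463,0.04,0,0,-0.31, -0.5,0.1635,-0.0463,0.04,0,0,-0.31]'
python3 - <<'E'
from h import *
from rig import viewer,ctrl
s=ctrl.sense()
R=np.array(s["tool_rot"]);print("to target in tool:",R.T@(np.array([.4257,.1546,.159])-s["ee_pos"]),"ydir",np.degrees(np.arctan2(R[1,1],R[0,1])))
w=viewer.grab_frame("wrist");cv2.imwrite("pics/w8.png",w["img"][:,:,::-1])
E
```

```text
t: 15.7
ee_pos: [0.4238, 0.1528, 0.2063]
tool_rot: [[-0.241, 0.971, -0.003], [0.971, 0.241, -0.003], [-0.002, -0.004, -1.0]]
contact_force: [0.8, -0.6, -0.0]
opening: 0.0222
to target in tool: [0.00136046 0.00242789 0.04724282] ydir 13.940637036762462
```

View pics/w8.png

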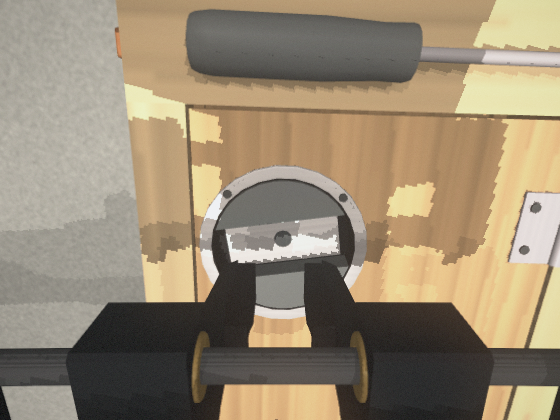

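```bash
python3 -m jog '[-0.5,0.0014,0.0024,0.01,0,0,0, -0.5,0.0014,0.0024,0.02,0,0,0, -0.5,0.0014,0.0024,0.03,0,0,0, -0.5,0.0014,0.0024,0.04,0,0,0, -0.5,0.0014,0.0024,0.045,0,0,0, -0.5,0.0014,0.0024,0.045,0,0,0.1, -0.5,0.0014,0.0024,0.045,0,0,0.2, -0.5,0.0014,0.0024,0.045,0,0,0.28]'
python3 -m jog '[-0.5,0,0,0,0,0,0.05, -0.5,0,0,0,0,0,0.09, -0.5,0,0,0,0,0,0.09, -0.5,0,0,0,0,0,0.09, -0.5,0,0,0,0,0,0.09, -0.5,0,0,0,0,0,0.09, -0.5,0,0,0,0,0,0.09, -0.5,0,0,0,0,0,0.09]'
python3 -c "
from rig import ctrl
s=ctrl.sense();print(s['wrist_torque'],s['joint_pos'][6])"

```

```text
t: 16.75
ee_pos: [0.4262, 0.1546, 0.162]
tool_rot: [[0.037, 0.999, -0.001], [0.999, -0.037, -0.003], [-0.003, -0.001, -1.0]]
contact_force: [-0.3, -4.9, -5.8]
opening: 0.022
t: 17.75
ee_pos: [0.4259, 0.1546, 0.1619]
tool_rot: [[0.117, 0.993, -0.002], [0.993, -0.117, -0.005], [-0.005, -0.001, -1.0]]
contact_force: [0.4, -6.4, -4.0]
opening: 0.0222
[-1.44825021  0.03760988  2.61016331] -0.1132640390265606
```

Torque is 2.6 N·m, so the latch is against its stop. I'll unwind a little and lift straight out.

```bash
python3 -m jog '[-0.5,0,0,0,0,0,-0.05, -0.5,0,0,-0.003,0,0,-0.1, -0.5,0,0,-0.02,0,0,-0.1, -0.5,0,0,-0.06,0,0,-0.1, -0.5,0,0,-0.12,0,0,-0.1, -0.5,0,0.0,-0.16,0,0,-0.1, -0.5,0.03,-0.05,-0.16,0,0,-0.1, -0.5,0.06,-0.1,-0.16,0,0,-0.1]'
python3 -m jog '[-0.5,0.05,0,0,0,0,0, -0.5,0.1,0,0,0,0,0, -0.5,0.15,0,0,0,0,0, -0.5,0.2,0,0,0,0,0, -0.5,0.25,0,0,0,0,0, -0.5,0.3,0,0,0,0,0, -0.5,0.3,0,0,0,0,0, -0.5,0.3,0,0,0,0,0]'
python3 - <<'E'
from h import *
from rig import viewer
f=viewer.grab_frame("top");crop(f,100,140,330,200,2.4,"pics/t9.png");crop(f,180,220,150,90,5,"pics/t10.png")
g=viewer.grab_frame("side");crop(g,170,110,170,160,4,"pics/s9.png")
E
```

```text
t: 18.75
ee_pos: [0.3348, 0.2294, 0.3244]
tool_rot: [[0.029, 1.0, 0.001], [1.0, -0.029, 0.004], [0.004, 0.001, -1.0]]
contact_force: [0.8, 1.1, -0.0]
opening: 0.0221
t: 19.75
ee_pos: [0.3431, 0.5278, 0.3238]
tool_rot: [[0.026, 1.0, 0.001], [1.0, -0.026, 0.0], [0.0, 0.001, -1.0]]
contact_force: [-0.1, -1.2, 0.6]
opening: 0.0217
```

View pics/t9.png

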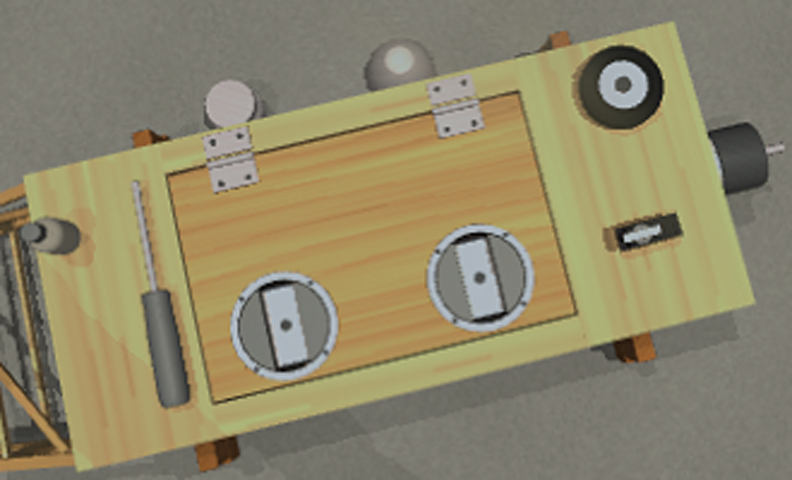

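View pics/t10.png

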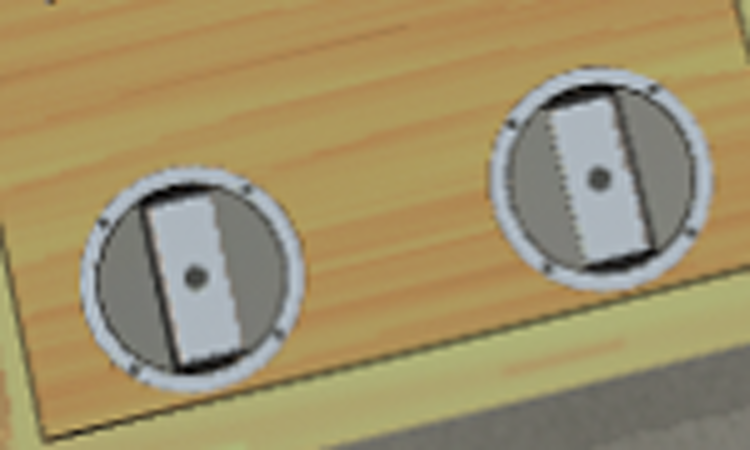

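View pics/s9.png

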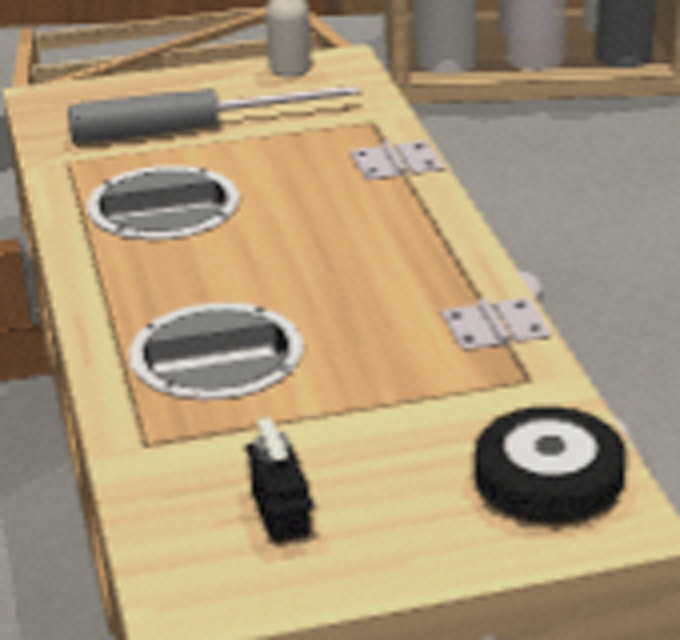

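```bash
python3 -c "
from rig import ctrl
print(ctrl.job_done())"
```

```text
the job is handed in; nothing more can be done
None
```

Both latches are turned to their locked stops and the hatch is flush. I handed the job in about 20 s into the 51 s allowed.

- **Left latch:** I pressed the hatch flush here first, with about 34 N at the peak, and turned the latch to its stop. Backing the fingers off while still pressing dragged it back to about 82°. I went back after doing the right latch and turned it to the stop again without pressing on the slot floor. The torque there was 2.6 N·m, and I lifted straight out.
- **Right latch:** I turned it to its stop in one go, with 1.1 N·m measured and then a slight further turn, and lifted straight out.

**Last checks:** In the final top picture both slots lie at about 90°, within about 2°, measured against the hatch's side edge. The top and side pictures show the hatch flush with nothing touching it, and the bystanders in view look unmoved. The arm stands well clear with about zero contact force. I had no direct reading of the latch or hatch angles, so these come from the pictures and the torque.

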